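Offer a splash flap up to its sill hinge in the fume hood

TASK

Draw the hinge pin back by its green grip until the white pointer stands at the green marks on the sill, and leave it there. Then lift the orange flap out of the rack and hold it upright at the sill so that its knuckle sits between the two fixed knuckles, clear of the sill, with all three holes in line ready for the pin: finish while still holding it there in the gripper. Leave everything else where it stands.

Things in the scene. Friction and masses are not known exactly. Their poses are not given: they have to be found in the camera images.
- sill: Fixed dark sill block, 60 (x) x 240 (y) x 40 mm high, y from -50 to +190 mm. Origin on the table under the hinge centre; z up, y along the hinge, x away from the robot at yaw 0. On top, two fixed steel knuckles at y -43 to -19 and +19 to +43 mm; behind them (+x) their leaf lies flat on the block, 3 mm high. Gap between the knuckles 38 mm, open above, in front and behind.
- hinge_centre (a point): Middle of the gap, on the axis of the fixed knuckles' holes, 56 mm above the sill's origin; axes as the sill's. Knuckles: tubes along y, 20 mm outside, 12 mm bore, 24 mm long. The block's top lies 16 mm below this point. The centre of the flap's knuckle (the flap's origin) belongs here, 6 mm above touching the block.
- pin (a joint): How far the brass hinge pin is drawn back (m), 0 to 0.080, growing towards the sill's +y. At 0 the pin's tip is at y = -16 mm in the sill's frame, so the pin fills the gap; at 0.035 and beyond the gap is clear. With the pointer at the green marks it reads 0.046. It slides with about 1.5 N of friction and stays where it is left.
- pin_grip (a point): Middle of the upright green grip on the pin's carriage, 90 mm above the table (grip 16 mm in x, 14 mm in y, from z = 69 to 108 mm; dark carriage below it 20 x 26 mm). It moves with the pin along the sill's y, from y = +70 mm at joint value 0. A thin white pointer bar crosses the carriage in x, under the grip's middle.
- park_mark (a point): Where pin_grip stands when the pointer is at the two green marks painted on the sill's top on either side of the track: y = +116 mm in the sill's frame, 90 mm above the table.
- flap_orange: Loose orange flap, about 120 g, upright. Origin: centre of its steel knuckle (tube along y, 30 mm long, 20 mm outside, 12 mm bore); z up. Plate 66 mm wide (y), 6 mm thick (x), z = 16 to 60 mm; above it the grip part, 66 mm wide, 12 mm thick, z = 60 to 100 mm: grip this across its thickness (x) from above. Same from both sides. Starts with its origin 24 mm above the table.
- flap_blue: The same flap in blue, in the rack's other place: leave it.
- rack: Fixed wooden rack, base 150 (x) x 86 (y) x 12 mm. Origin on the table under its middle. Two places at x = -35 and +35 mm, each with two slotted posts, 62 mm high, in which a flap's lower corners stand 22 mm deep with 1.5 mm play each side; flap and rack axes agree. Which flap is in which place varies. Lift straight up.
- flask: Stoppered conical glass flask, 80 mm wide, 142 mm high: leave it.
- reagent: Amber jar, 64 mm wide, 130 mm high: leave it.
- beaker: Glass beaker, 70 mm wide, 85 mm high: leave it.
- clamp_boss: Small dark clamp boss, 70 mm long, 30 mm high: leave it.
- screwdriver: Screwdriver lying on the table: leave it.
- stopper: Black rubber stopper, 34 mm wide, 30 mm high: leave it.

How it is judged:
By the outcome, as a careful person would: the job done as asked, in the order asked, and still so for the second after the job is handed in, while the arm keeps its last pose, push and grip.
It also fails if it takes over 51 s, if anything falls off the work surface, if the arm or the gripper's body presses on something with over 40 N, if the wrist force passes 120 N, or if a joint passes its speed limit or range.

ROBOT

A 7-joint arm with a two-finger parallel gripper is mounted at the origin on the work surface. World frame = base frame: x ahead of the robot, y to its left, z up, the work surface at z = 0. Lengths are in m, angles in rad, forces in N, time in s.
With the tool pointing down it reaches from about 0.35 to 0.9 m from the base axis. Payload 8.1 kg.
Tool frame: the origin (TCP) lies midway between the tips of the shut fingers; the grasp point (between the pads) lies 19 mm behind it; z points along the fingers, y is the line along which they close (so a half turn about z gives the same grasp; the last joint's range is limited). The gripper opens to 92 mm and grips with 3 to 60 N. Pads are 19 mm wide; open, the fingers measure 130 mm over their backs; the gripper's body (75 mm by 190 mm) begins 47 mm behind the grasp point.
Start: joints at [1.074, 0.434, 0.025, 1.573, -0.012, 1.134, -0.075], TCP at [0.24, -0.577, 0.227] pointing down, gripper open.
Joint ranges: [-2.62, 2.62], [-0.44, 2.09], [-1.27, 1.32], [0.08, 2.57], [-1.32, 4.46], [0.12, 2], [-2.74, 2.74]. Speed limits (rad/s): [2.22, 2.22, 3.01, 3.01, 3.14, 3.14, 3.14].

INTERFACE

Orientations are given as a rotation vector (axis times angle).
In Python, from cell import arm gives the robot as it stands.
- The arm moves only by the tool carry_out, never from a script. Its arguments are lists of equal length, an entry for each row: "claw": the finger opening in cm, from 0 to 9.18; "delta_pos": the shift along the tool's x, y, z in cm, a list of three; "angular": the turn, a rotation vector about the tool's x, y, z in rad, a list of three. In form: {"claw": [claw, ...], "delta_pos": [[dx, dy, dz], ...], "angular": [[ax, ay, az], ...]}. A call has 1 to 20 rows; each row shifts and turns the commanded pose from where the row before left it, along the tool's axes as they then stand; what a row does not reach is not made up. A row lasts 1/10 s, in which the tool goes at most 50 mm and 8.59 degrees, less where a joint would pass 70% of its speed; a pose out of reach is approached as far as the arm can. A call with a gripper value outside its range is refused whole. The fingers move at their own pace and stop on an object; "force" is the grip in N (left out, the last holds). Time passes only in rows, so rows that do not move let the fingers close. It gives the time, the measured TCP pose, the force, the opening and the grip force at its end, in the units of the state.
- arm.observe(): the state, without advancing time (a new reading comes with each control period).
- arm.get_image(name): name is "scene" or "top" or "wrist"; returns a dict with "frame" (480x640x3 uint8, red, green, blue), "mtx" (3x3 intrinsics, pixels), "dist" ([k1, k2, p1, p2, k3] as OpenCV has them; the pictures are not rectified), "T" (4x4, takes a point from camera to world coordinates). Camera axes: x right, y down, z forward; pixel columns grow to the right and rows downward; lengths in m; the calibration is good to about 2 mm. A picture is of the moment at which its call begins. There is no depth.
- arm.sign_off(): hands the job in; it is judged then, once.
Trained networks look in a picture, given as the dict that the camera call returned (one of the last four; its "shot" number tells which), for a name from the list of things; names that differ only in an ending like _2 or _b are one class to them, and where a whole thing is asked for, a point or a joint stands for the part that bears it (a point fixed in the world has none). Each returns a list of dicts, best first, with "conf" (0 to 1); they miss things now and then, are a little off and sometimes report something else, mostly with a low value. They report only what shows in the picture. A call takes as long as a camera call.
- arm.look_for(label, picture): "centre" ([column, row] as shares, 0 to 1, of the picture: columns of its width, rows of its height, amid what is visible of it).
- arm.trace(label, picture): "region" (480x640 bool, what is visible of it) and "centre" ([column, row] as shares, 0 to 1, of the picture: columns of its width, rows of its height, amid what is visible of it).
- arm.place_of(label, picture): "centre" ([column, row] as shares, 0 to 1, of the picture: columns of its width, rows of its height: a listed point, or the origin of a listed thing).
The state is a dict: "clock": time; "joints": joint angles; "dq": joint speeds; "joint_efforts": joint torques, N m; "position": TCP position; "ee_rot": TCP orientation; "force": force on the tool from outside, world axes, zero at the start; "ft_torque": the same for the moment, N m; "width": opening from 0.0 (shut) to 1.0 (fully open); "gripper_force": force on a finger pad.
Only numpy, scipy, OpenCV 4.12 (cv2) and the standard library are available. Lean on these libraries where they do the work, as an engineer would, in place of code of your own. Each camera call takes 0.05 s, during which the arm holds its last target. There are 200 camera calls.

## Working session

There is one attempt and no reset: what is moved stays moved. The work goes in short steps, Python scripts to look and compute and a tool call to move; the robot and the scene stay as the last step left them, time stands still between calls to the robot, and variables do not carry over. Pictures are saved under pics/ and viewed, at most 10 in all, crops included, and the job is handed in when it is done.

Besides the shell and the picture viewer there is one more tool, called as a command line: name --argument value ..., lists and objects as JSON in quotes. carry_out: Moves the arm, as the interface text tells. Its arguments: {"type":"object","properties":{"claw":{"type":"array","items":{"type":"number"}},"delta_pos":{"type":"array","items":{"type":"array","items":{"type":"number"}}},"angular":{"type":"array","items":{"type":"array","items":{"type":"number"}}},"force":{"type":"number"}},"required":["claw","delta_pos","angular"]}

```bash
mkdir -p pics; ls; cat > h.py <<'E'
import numpy as np, cv2
from cell import arm
def ray(p,c):
    px=np.array([[[c[0]*640,c[1]*480]]],float)
    u=cv2.undistortPoints(px,p["mtx"],np.array(p["dist"]))[0,0]
    T=np.array(p["T"]); d=T[:3,:3]@np.array([u[0],u[1],1]); return T[:3,3],d
def at_z(p,c,z):
    o,d=ray(p,c); return o+d*(z-o[2])/d[2]
def proj(p,X):
    T=np.linalg.inv(np.array(p["T"])); r,_=cv2.Rodrigues(T[:3,:3])
    return cv2.projectPoints(np.array(X,float).reshape(-1,1,3),r,T[:3,3],p["mtx"],np.array(p["dist"]))[0][:,0]
def tri(obs):
    A=np.zeros((3,3));b=np.zeros(3)
    for p,c in obs:
        o,d=ray(p,c);d=d/np.linalg.norm(d);M=np.eye(3)-np.outer(d,d);A+=M;b+=M@o
    return np.linalg.solve(A,b)
def save(p,n): cv2.imwrite(f"pics/{n}.png",cv2.cvtColor(p["frame"],cv2.COLOR_RGB2BGR))
E
cat > a.py <<'E'
from h import *
np.set_printoptions(precision=4,suppress=True)
P={n:arm.get_image(n) for n in("scene","top","wrist")}
for n in P: save(P[n],n+"0"); print(n,np.array(P[n]["T"])[:3,3])
Z=dict(sill=0,hinge_centre=.056,pin_grip=.09,park_mark=.09,flap_orange=.024,flap_blue=.024,rack=0,flask=0,reagent=0,beaker=0,clamp_boss=0,stopper=0,screwdriver=0)
for l,z in Z.items():
    o=[]
    for n in("top","scene"):
        r=arm.place_of(l,P[n])
        if r: o.append((P[n],r[0]["centre"])); print(l,n,round(r[0]["conf"],2),np.round(np.array(r[0]["centre"])*[640,480],1),at_z(P[n],r[0]["centre"],z))
    if len(o)==2: print("   tri",tri(o))
print(arm.observe())
E
python3 a.py
```

```text
pics
scene [ 0.8919 -0.196   0.7281]
top [0.3822 0.0737 0.8642]
wrist [ 0.3004 -0.5513  0.3828]
sill top 0.58 [327.3 257.1] [0.56   0.0579 0.    ]
sill scene 0.85 [319.6 279. ] [0.5566 0.058  0.    ]
   tri [0.5588 0.0573 0.004 ]
hinge_centre top 0.92 [327.9 256. ] [0.5507 0.0582 0.056 ]
hinge_centre scene 0.85 [325.  268.2] [0.5711 0.0601 0.056 ]
   tri [0.5582 0.0629 0.0348]
pin_grip top 0.58 [286.1 241.1] [0.5601 0.1379 0.09  ]
pin_grip scene 0.74 [172.3 350. ] [ 0.5515 -0.229   0.09  ]
   tri [ 0.5675 -0.0476  0.1861]
park_mark top 0.7 [150.3 219.1] [0.5651 0.3934 0.09  ]
park_mark scene 0.89 [369.3 223.1] [0.5645 0.1711 0.09  ]
   tri [0.5446 0.3029 0.055 ]
flap_orange top 0.74 [475.9 264. ] [ 0.5833 -0.2329  0.024 ]
flap_orange scene 0.86 [193.8 384.6] [ 0.5915 -0.2337  0.024 ]
   tri [ 0.5863 -0.2355  0.0135]
flap_blue top 0.96 [469.1 295. ] [ 0.5204 -0.2231  0.024 ]
flap_blue scene 0.96 [174.  350.4] [ 0.5188 -0.2304  0.024 ]
   tri [ 0.5195 -0.2274  0.0219]
rack top 0.77 [471.6 281.6] [ 0.5519 -0.235   0.    ]
rack scene 0.85 [192.  371.6] [ 0.5597 -0.2259  0.    ]
   tri [ 
[... 627 characters left out ...]
   ]
   tri [ 0.3801 -0.0418 -0.0131]
screwdriver top 0.96 [150.5 219.5] [0.5856 0.4299 0.    ]
screwdriver scene 0.87 [462.6 194.3] [0.5916 0.4369 0.    ]
   tri [ 0.5889  0.4349 -0.003 ]
{'clock': 1.45, 'joints': array([ 1.0744,  0.4345,  0.025 ,  1.5732, -0.0116,  1.134 , -0.0751]), 'dq': array([ 0.0004,  0.002 ,  0.0002,  0.0016, -0.0008,  0.    , -0.0014]), 'joint_efforts': array([  0.0001, -66.7664,   0.9839, -31.4801,  -0.0608,   0.0329,
         0.0001]), 'position': array([ 0.2398, -0.5772,  0.2268]), 'ee_rot': array([3.0809, 0.6145, 0.    ]), 'force': array([0.3714, 0.8267, 0.2802]), 'ft_torque': array([ 0.004 , -0.0126,  0.0183]), 'gripper_force': 0.0, 'width': 1.0009370154738184}
```

View pics/top0.png

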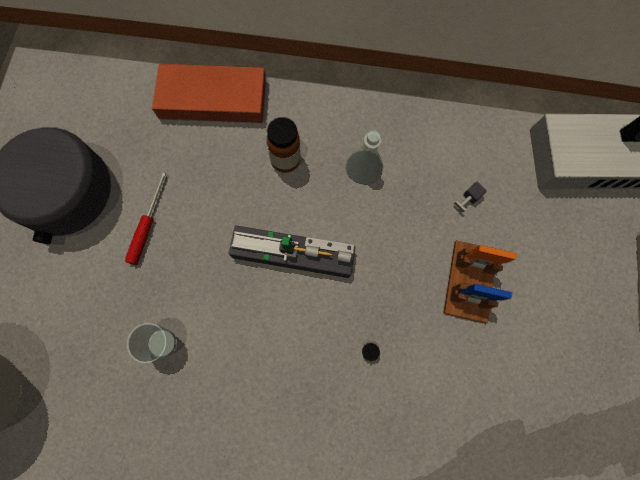

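View pics/scene0.png

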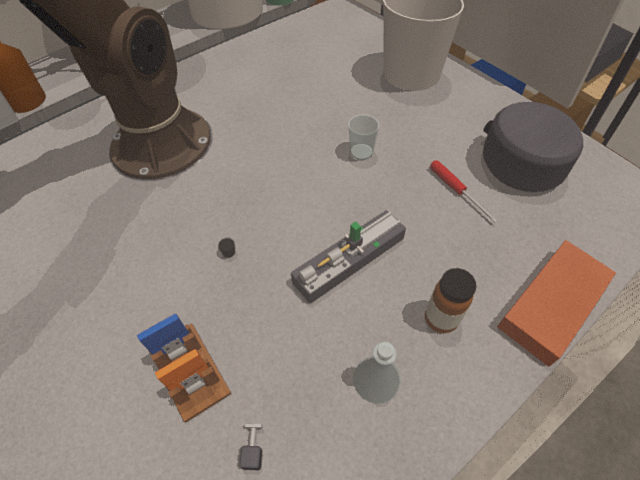

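The top picture shows the sill at about (292,252), its pin grip at (287,242) and the green marks at (270,235) and (266,258). The orange flap is at (495,255) in the rack's far place, with blue in the near one. The scene picture agrees, so the networks' low-conf park_mark and scene pin_grip are wrong. Moving closer to measure.

carry_out --claw '[9,9,9,9,9,9,9,9,9,9,9,9,9,9,9,9,9,9]' --delta_pos '[[3,-2.7,-0.4],[3,-2.7,-0.4],[3,-2.7,-0.4],[3,-2.7,-0.4],[3,-2.7,-0.4],[3,-2.7,-0.4],[3,-2.7,-0.4],[3,-2.7,-0.4],[3,-2.7,-0.4],[3,-2.7,-0.4],[3,-2.7,-0.4],[3,-2.7,-0.4],[3,-2.7,-0.4],[3,-2.7,-0.4],[3,-2.7,-0.4],[3,-2.7,-0.4],[3,-2.7,-0.4],[3,-2.7,-0.4]]' --angular '[[0,0,0],[0,0,0],[0,0,0],[0,0,0],[0,0,0],[0,0,0],[0,0,0],[0,0,0],[0,0,-0.13],[0,0,0],[0,0,0],[0,0,0],[0,0,0],[0,0,0],[0,0,0],[0,0,0],[0,0,0],[0,0,0]]' --force 20

```text
clock: 3.25
position: [0.5085, 0.0978, 0.2991]
ee_rot: [3.034, 0.813, 0.001]
force: [1.2, -0.3, 0.2]
width: 0.979
gripper_force: 0.0
```

carry_out --claw '[9,9,9,9,9,9,9,9,9]' --delta_pos '[[0,0,0],[0,0,0],[0,0,0],[0,0,0],[0,0,0],[0,0,0],[0,0,0],[0,0,0],[0,0,0]]' --angular '[[0,0,-0.13],[0,0,-0.13],[0,0,-0.13],[0,0,-0.13],[0,0,-0.13],[0,0,-0.13],[0,0,-0.13],[0,0,-0.13],[0,0,0]]'

```text
clock: 4.15
position: [0.5082, 0.0961, 0.2987]
ee_rot: [2.227, 2.216, -0.0]
force: [-0.6, 0.0, -0.5]
width: 0.979
gripper_force: 0.0
```

```bash
cat > b.py <<'E'
from h import *
import sys
np.set_printoptions(precision=4,suppress=True)
def yaw(s):
    R,_=cv2.Rodrigues(np.array(s["ee_rot"])); return np.degrees(np.arctan2(R[1,0],R[0,0])),R
s=arm.observe(); print(s["clock"],s["position"],yaw(s)[0],yaw(s)[1][:,2],s["width"],s["force"])
if __name__=="__main__":
    P={n:arm.get_image(n) for n in("scene","top","wrist")}
    save(P["wrist"],sys.argv[1]); print(np.array(P["wrist"]["T"]))
    for l,z in dict(sill=0,hinge_centre=.056,pin_grip=.09,park_mark=.09).items():
      o=[]
      for n in P:
        r=arm.place_of(l,P[n])
        if r: o.append((P[n],r[0]["centre"])); print(l,n,round(r[0]["conf"],2),np.round(np.array(r[0]["centre"])*[640,480],1),at_z(P[n],r[0]["centre"],z))
E
python3 b.py w1
```

```text
4.15 [0.5082 0.0961 0.2987] 89.70235116405526 [ 0. -0. -1.] 0.9787091027042614 [-0.5674  0.0377 -0.5334]
[[ 0.9999 -0.0106 -0.0019  0.5083]
 [-0.0108 -0.9685 -0.2487  0.1628]
 [ 0.0008  0.2487 -0.9686  0.4556]
 [ 0.      0.      0.      1.    ]]
sill scene 0.73 [321.3 279.8] [0.56   0.0594 0.    ]
sill wrist 0.76 [351.5 218.8] [0.553  0.0592 0.    ]
hinge_centre scene 0.59 [226.6 252.3] [ 0.4279 -0.0588  0.056 ]
hinge_centre wrist 0.75 [361.3 233.7] [0.5577 0.0563 0.056 ]
pin_grip scene 0.97 [357.4 230. ] [0.5623 0.1438 0.09  ]
pin_grip top 0.65 [153.3 219.3] [0.5655 0.3878 0.09  ]
pin_grip wrist 0.96 [364.  147.4] [0.5544 0.1441 0.09  ]
park_mark scene 0.83 [368.5 220.5] [0.5592 0.1741 0.09  ]
park_mark wrist 0.7 [213.7 301.8] [ 0.4113 -0.0016  0.09  ]
```

View pics/w1.png

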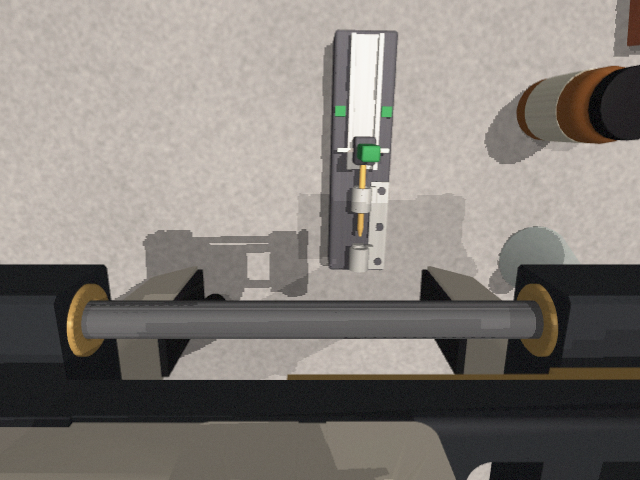

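The wrist picture shows the sill end on. Its top corners are at about (334,31), (397,31), (329,269) and (384,270), the marks at (340,111) and (388,112), the pointer at row 150, and the grip top at (371,153).

```bash
cat > c.py <<'E'
from h import *
from scipy.optimize import least_squares
np.set_printoptions(precision=4,suppress=True)
p=arm.get_image("wrist")
hsv=cv2.cvtColor(p["frame"],cv2.COLOR_RGB2HSV)
g=cv2.inRange(hsv,(50,120,60),(75,255,255))
n,_,st,ce=cv2.connectedComponentsWithStats(g)
for i in range(1,n):
    if st[i,4]>30: print(st[i],ce[i])
m=[ce[i] for i in range(1,n) if 40<st[i,4] and ce[i][1]<125]
# model points (sill frame) & pixels
M=np.array([[-.03,.19,.04],[.03,.19,.04],[-.03,-.05,.04],[.03,-.05,.04]])
px=np.array([[334,31],[397,31],[329.5,268],[384.5,269.5]],float)
def w(q,M): c,s=np.cos(q[2]),np.sin(q[2]); return np.c_[q[0]+c*M[:,0]-s*M[:,1],q[1]+s*M[:,0]+c*M[:,1],M[:,2]]
mid=np.mean(m,0) if len(m)==2 else None
f=lambda q:np.r_[(proj(p,w(q,M))-px).ravel(),(proj(p,w(q,np.array([[0,.116,.04]])))[0]-mid)*2]
r=least_squares(f,[.557,.058,0]);print(r.x,np.degrees(r.x[2]),f(r.x))
print("park",w(r.x,np.array([[0,.116,.09],[0,.07,.09],[0,0,.056]])))
for c,z in (((371,153),.108),((364.5,150.5),.069),((364.5,150.5),.06)): print(z,at_z(p,(c[0]/640,c[1]/480),z))
print("grip top px if joint 0:",proj(p,w(r.x,np.array([[0,.07,.108],[0,.075,.108]]))))
cv2.imwrite("pics/crop1.png",cv2.resize(cv2.cvtColor(p["frame"][20:280,300:420],cv2.COLOR_RGB2BGR),None,fx=2.3,fy=2.3,interpolation=cv2.INTER_CUBIC))
for l in("rack","flap_orange","flap_blue"):
    for nme in("top","scene"):
        q=arm.get_image(nme); t=arm.trace(l,q)
        if t:
            reg=t[0]["region"].astype(np.uint8); print(l,nme,t[0]["conf"],cv2.minAreaRect(cv2.findNonZero(reg)))
E
python3 c.py
```

```text
[336 106  10  11  94] [340.2021 110.7447]
[382 107  10  10 100] [386.5 111.5]
[358 144  23  18 368] [368.5408 152.7745]
[ 0.557   0.0607 -0.0137] -0.7853358510035346 [-0.0061 -2.108   0.9638 -1.5703 -0.0066  2.6857  0.3671  1.5258 -0.6624
  0.297 ]
park [[0.5586 0.1767 0.09  ]
 [0.558  0.1307 0.09  ]
 [0.557  0.0607 0.056 ]]
0.108 [0.5579 0.1407 0.108 ]
0.069 [0.5573 0.1405 0.069 ]
0.06 [0.5585 0.14   0.06  ]
grip top px if joint 0: [[370.7939 164.9086]
 [371.0464 158.9396]]
flap_orange scene 0.72 ((184.26922607421875, 375.15380859375), (37.164913177490234, 47.981563568115234), 56.30992889404297)
```

View pics/crop1.png

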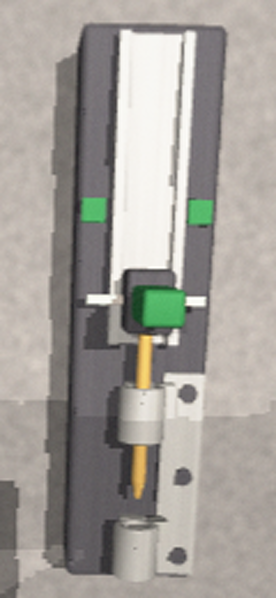

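Pin starts about 10 mm out. The grip is at (0.558, 0.1405) and the park mark at (0.5586, 0.1767). Grasping across x.

carry_out --claw '[6,6,6,6,6,6,6,6,6,6,6]' --delta_pos '[[2.2,2.5,1],[2.25,2.5,2],[0,0,3],[0,0,3],[0,0,3],[0,0,3],[0,0,3],[0,0,2],[0,0,1.5],[0,0,0.6],[0,0,0]]' --angular '[[0,0,0.008],[0,0,0],[0,0,0],[0,0,0],[0,0,0],[0,0,0],[0,0,0],[0,0,0],[0,0,0],[0,0,0],[0,0,0]]'

```text
clock: 6.65
position: [0.5586, 0.1402, 0.0774]
ee_rot: [-2.238, -2.204, 0.001]
force: [-0.2, 0.4, 0.5]
width: 0.654
gripper_force: 0.0
```

```bash
cat > d.py <<'E'
from h import *
import sys
from b import *
p=arm.get_image("wrist"); save(p,sys.argv[1])
E
python3 d.py w2
```

```text
6.65 [0.5586 0.1402 0.0774] 89.13792248771978 [-0.0007 -0.0001 -1.    ] 0.6541893284459751 [-0.1552  0.3887  0.5275]
```

View pics/w2.png

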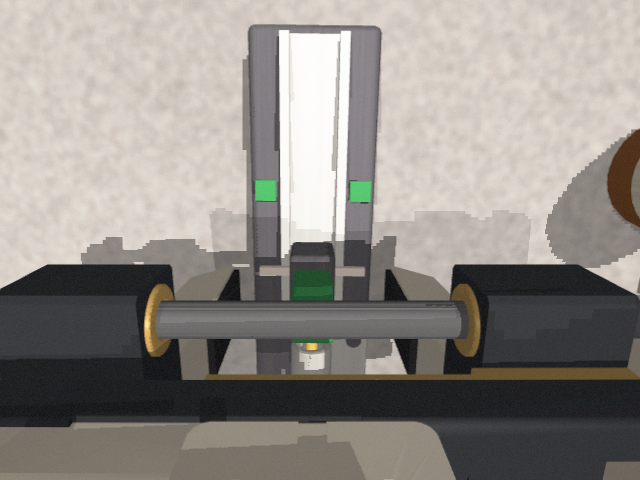

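The grip is centred between the fingers at column 312. The pointer is at row 271 and the marks at row 191. Closing and drawing back.

carry_out --claw '[1,1,1,1,1,1,1,1,1,1,1,1,1,1,1,1,1]' --delta_pos '[[0,0,0],[0,0,0],[0,0,0],[0,0,0],[0,0,0],[0,0,0],[0.3,0,0],[0.4,0,0],[0.4,0,0],[0.4,0,0],[0.4,0,0],[0.4,0,0],[0.4,0,0],[0.4,0,0],[0.4,0,0],[0,0,0],[0,0,0]]' --angular '[[0,0,0],[0,0,0],[0,0,0],[0,0,0],[0,0,0],[0,0,0],[0,0,0],[0,0,0],[0,0,0],[0,0,0],[0,0,0],[0,0,0],[0,0,0],[0,0,0],[0,0,0],[0,0,0],[0,0,0]]' --force 15

```text
clock: 8.4
position: [0.5595, 0.1761, 0.0778]
ee_rot: [-2.237, -2.205, -0.002]
force: [2.9, 2.0, 0.1]
width: 0.173
gripper_force: 15.0
```

```bash
cat > e.py <<'E'
from h import *
from b import *
p=arm.get_image("wrist"); save(p,"w3")
g=cv2.inRange(cv2.cvtColor(p["frame"],cv2.COLOR_RGB2HSV),(50,120,60),(75,255,255))
n,_,st,ce=cv2.connectedComponentsWithStats(g)
for i in range(1,n):
    if st[i,4]>30: print(st[i],ce[i],at_z(p,ce[i]/[640,480],.04))
cv2.imwrite("pics/crop3.png",cv2.resize(cv2.cvtColor(p["frame"][170:330,220:410],cv2.COLOR_RGB2BGR),None,fx=3,fy=3))
E
python3 e.py
```

```text
8.4 [0.5595 0.1761 0.0778] 89.1661628157675 [ 0.0007  0.0012 -1.    ] 0.17276214113307697 [2.9209 1.9796 0.1191]
[257 251  20  14 251] [266.6175 257.8486] [0.5363 0.1789 0.04  ]
[348 252  19  14 239] [356.523  258.4937] [0.5815 0.1779 0.04  ]
[ 291  270   43   30 1166] [311.8662 285.1664] [0.5589 0.1639 0.04  ]
[292 339  41   3 119] [311.9916 339.9748] [0.5585 0.1328 0.04  ]
```

View pics/crop3.png

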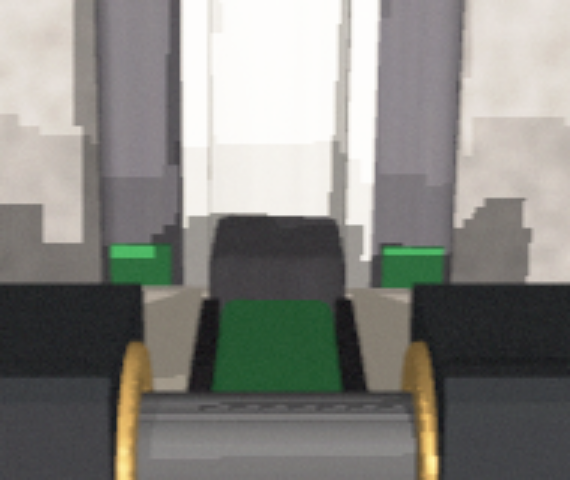

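```bash
cat > f.py <<'E'
from h import *
np.set_printoptions(precision=4,suppress=True)
p=arm.get_image("wrist"); p=dict(p); T=np.array(p["T"]).copy(); T[:3,3]-=[.0009,.0359,.0004]; p["T"]=T
f=cv2.cvtColor(cv2.imread("pics/w2.png"),cv2.COLOR_BGR2HSV)
n,_,st,ce=cv2.connectedComponentsWithStats(cv2.inRange(f,(50,120,60),(75,255,255)))
for i in range(1,n):
    if st[i,4]>30: print(st[i],ce[i],at_z(p,ce[i]/[640,480],.04))
b=cv2.imread("pics/w2.png"); print(b[262:282,275].mean(1),b[262:282,350].mean(1))
for z in(.044,.05,.055,.06,.065): print(z,at_z(p,np.array([312,271.])/[640,480],z), at_z(p,np.array([365,271.])/[640,480],z)-at_z(p,np.array([258,271.])/[640,480],z))
E
python3 f.py
```

```text
[255 180  21  21 434] [265.1613 189.8871] [0.5362 0.1773 0.04  ]
[350 181  21  21 427] [359.719  190.8548] [0.5817 0.1762 0.04  ]
[ 291  270   43   30 1124] [311.8078 285.4662] [0.5579 0.1278 0.04  ]
[291 339  42   4 150] [311.88   340.3267] [0.5575 0.0967 0.04  ]
[ 63.6667  66.3333  65.      92.     123.     131.     152.3333 154.
 153.3333 156.     156.     154.     157.     163.      65.6667  62.3333
  65.6667  63.3333  66.3333  61.6667] [ 64.      62.6667  62.      60.3333 107.3333 123.3333 136.6667 155.6667
 153.3333 152.     155.3333 152.6667 154.3333 152.3333  86.6667  64.6667
  64.      67.      63.6667  64.3333]
0.044 [0.5581 0.1371 0.044 ] [ 0.053  -0.0008  0.    ]
0.05 [0.5582 0.1393 0.05  ] [ 0.0514 -0.0008  0.    ]
0.055 [0.5582 0.1411 0.055 ] [ 0.05   -0.0007  0.    ]
0.06 [0.5582 0.1429 0.06  ] [ 0.0486 -0.0007  0.    ]
0.065 [0.5582 0.1448 0.065 ] [ 0.0472 -0.0007  0.    ]
```

About 1 mm short. I'll nudge it, release, rise and check.

carry_out --claw '[1,1,5,5,5,5,5,5,5,5,5,5]' --delta_pos '[[0.1,0,0],[0,0,0],[0,0,0],[0,0,0],[0,0,0],[0,0,-1.5],[0,0,-3],[0,0,-4],[0,0,-4],[0,0,-4],[0,0,-4],[0,0,0]]' --angular '[[0,0,0],[0,0,0],[0,0,0],[0,0,0],[0,0,0],[0,0,0],[0,0,0],[0,0,0],[0,0,0],[0,0,0],[0,0,0],[0,0,0]]'

```text
clock: 9.7
position: [0.5611, 0.1782, 0.2898]
ee_rot: [2.235, 2.203, 0.014]
force: [0.6, 0.6, -0.1]
width: 0.545
gripper_force: 0.0
```

```bash
cat > g.py <<'E'
from h import *
from b import *
p=arm.get_image("wrist"); save(p,"w4")
n,_,st,ce=cv2.connectedComponentsWithStats(cv2.inRange(cv2.cvtColor(p["frame"],cv2.COLOR_RGB2HSV),(50,120,60),(75,255,255)))
k=[i for i in range(1,n) if st[i,4]>30]
for i in k: print(st[i],ce[i],at_z(p,ce[i]/[640,480],.04),at_z(p,ce[i]/[640,480],.108))
x,y=ce[k].mean(0).astype(int); x=min(max(x,60),580);y=min(max(y,45),435)
print(x,y)
cv2.imwrite("pics/crop4.png",cv2.resize(cv2.cvtColor(p["frame"][y-45:y+45,x-60:x+60],cv2.COLOR_RGB2BGR),None,fx=6,fy=6))
t=arm.get_image("top")
for l in("rack","flap_orange","flap_blue"):
  for nme in("top","scene"):
    q=arm.get_image(nme)
    r=arm.place_of(l,q)
    if r: print(l,nme,r[0]["conf"],at_z(q,r[0]["centre"],0 if l=="rack" else .024))
E
python3 g.py
```

```text
9.7 [0.5611 0.1782 0.2898] 89.17005083758795 [ 0.0092  0.0038 -1.    ] 0.5451536727288251 [ 0.6429  0.6408 -0.0835]
[281 192   9   6  48] [284.8125 194.1875] [0.5357 0.1796 0.04  ] [0.5398 0.1904 0.108 ]
[326 192  10   6  52] [330.3846 194.8846] [0.5817 0.1782 0.04  ] [0.5781 0.1892 0.108 ]
[299 197  19  22 380] [307.8553 207.6421] [0.5587 0.1654 0.04  ] [0.5589 0.1786 0.108 ]
307 198
rack top 0.68 [0.5885 0.4339 0.    ]
rack scene 0.57 [ 0.5645 -0.2265  0.    ]
flap_orange top 0.72 [ 0.5878 -0.2373  0.024 ]
flap_orange scene 0.9 [ 0.5874 -0.2353  0.024 ]
flap_blue scene 0.68 [ 0.5212 -0.2332  0.024 ]
```

View pics/crop4.png

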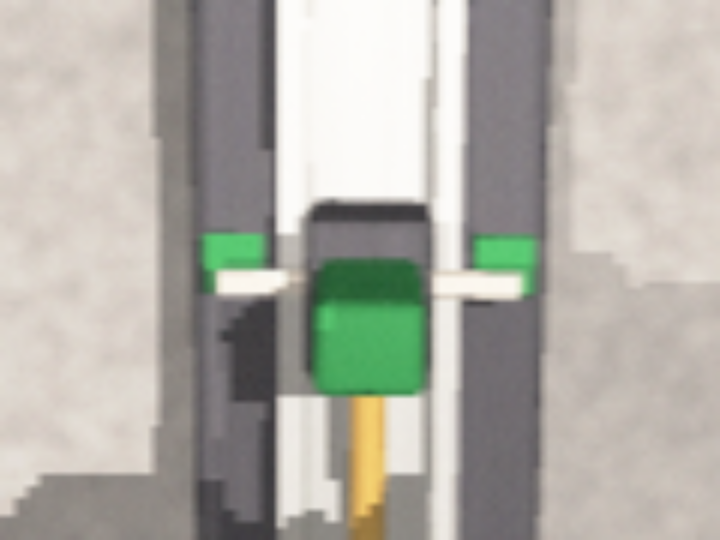

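The pointer bar lies across the marks, at crop row 284 against the marks' rows 234–295, a little low partly from parallax. A quick number check settles it.

```bash
cat > k.py <<'E'
from h import *
from b import *
p=arm.get_image("wrist")
f=p["frame"].astype(int); hs=cv2.cvtColor(p["frame"],cv2.COLOR_RGB2HSV)
print("green col281-285",[r for r in range(180,215) if 50<=hs[r,282,0]<=75 and hs[r,282,1]>120],"right",[r for r in range(180,215) if 50<=hs[r,335,0]<=75 and hs[r,335,1]>120])
print("ptr",f[193:207,290].mean(1).astype(int),f[193:207,325].mean(1).astype(int))
print("grip V",hs[190:225,308,2])
for nm,r,z in(("mark",197,.04),("ptr",200.3,.05),("ptr",200.3,.055),("ptr",200.3,.06),("gripTopEdgeFar",203,.108),("gripnear",218.5,.108)): print(nm,z,at_z(p,np.array([308,r])/[640,480],z))
E
python3 k.py
```

```text
10.4 [0.5592 0.1762 0.2825] 89.13975608513714 [-0.0003 -0.0001 -1.    ] 0.5453936254792909 [ 0.774  -0.601  -0.8654]
green col281-285 [] right [191, 192, 193, 194, 195]
ptr [134 138 137 225 244 244 245 199 111 107 108 110  67  66] [237 236 236 177 244 244 245 245 145 235 236 234 235 236]
grip V [129 125 128 126 109  96  99  96  99 101 100 102 162 167 181 173 174 174
 177 174 172 172 169 170 170 166 153 125 143 144 144 141 141 142 141]
mark 0.04 [0.5549 0.1747 0.04  ]
ptr 0.05 [0.555  0.1732 0.05  ]
ptr 0.055 [0.555  0.1741 0.055 ]
ptr 0.06 [0.5551 0.175  0.06  ]
gripTopEdgeFar 0.108 [0.5556 0.1813 0.108 ]
gripnear 0.108 [0.5554 0.1682 0.108 ]
```

The pin is parked within about 1 mm. Going over to look at the rack.

carry_out --claw '[5,5,5,5,5,5,5,5,5,5,5,5,5,5]' --delta_pos '[[-2,0,-0.5],[-4,0,-1],[-4,0,-0.5],[-4,0,0],[-4,0,0],[-4,0,0],[-4,0,0],[-4,0,0],[-4,0,0],[-4,0,0],[-4,0,0],[-2,0,0],[-1,0,0],[0,0,0]]' --angular '[[0,0,0],[0,0,0],[0,0,0],[0,0,0],[0,0,0],[0,0,0],[0,0,0],[0,0,0],[0,0,0],[0,0,0],[0,0,0],[0,0,0],[0,0,0],[0,0,0]]'

```text
clock: 11.85
position: [0.5522, -0.2747, 0.3024]
ee_rot: [-2.24, -2.202, 0.0]
force: [-0.1, 0.9, 0.1]
width: 0.546
gripper_force: 0.0
```

```bash
cat > m.py <<'E'
from h import *
from b import *
arm.get_image("wrist");arm.get_image("wrist")
p=arm.get_image("wrist"); save(p,"w5"); print(np.array(p["T"])[:3,3])
for l,z in dict(flap_orange=.024,flap_blue=.024,rack=0).items():
    r=arm.place_of(l,p)
    if r: print(l,r[0]["conf"],at_z(p,r[0]["centre"],z))
    t=arm.trace(l,p)
    if t: print(cv2.minAreaRect(cv2.findNonZero(t[0]["region"].astype(np.uint8))))
E
python3 m.py
```

```text
11.85 [ 0.5522 -0.2747  0.3024] 89.0306927593658 [-0.0004  0.0001 -1.    ] 0.5456587860564537 [-0.061   0.9338  0.0535]
[ 0.5531 -0.2055  0.4597]
flap_orange 0.91 [ 0.5876 -0.2342  0.024 ]
((347.8612365722656, 157.3233642578125), (27.681406021118164, 81.21732330322266), 6.842772960662842)
flap_blue 0.95 [ 0.519  -0.2236  0.024 ]
((274.632568359375, 152.81802368164062), (25.97745704650879, 81.26282501220703), 2.385944128036499)
rack 0.61 [ 0.5526 -0.2252  0.    ]
((311.11492919921875, 148.32656860351562), (140.58323669433594, 81.85548400878906), 4.361572265625)
```

View pics/w5.png

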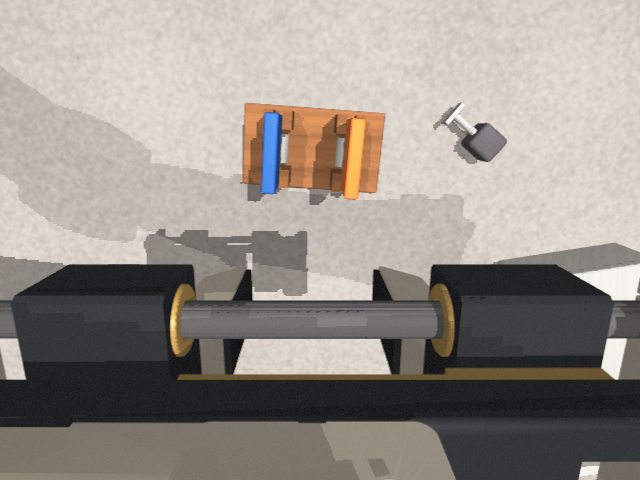

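Orange is at the right, its top face running from (356,118) to (351,198). Blue is at the left at (271,152). Both flaps and the rack are turned about 4°. Measuring the top face at z = 124 mm and the rack corners.

```bash
cat > m2.py <<'E'
from h import *
from b import *
p=arm.get_image("wrist")
hs=cv2.cvtColor(p["frame"],cv2.COLOR_RGB2HSV)
def topface(lo,hi,nm):
    m=cv2.inRange(hs,lo,hi); n,lab,st,ce=cv2.connectedComponentsWithStats(m); i=1+st[1:,4].argmax()
    m=(lab==i); ys,xs=np.nonzero(m)
    V=hs[...,2][m]; print(nm,st[i],ce[i],np.percentile(V,[5,25,50,75,95]))
    W=np.array([at_z(p,((x+.0)/640,y/480.),.124)[:2] for x,y in zip(xs,ys)],np.float32)
    r=cv2.minAreaRect(W*1000); print(r); return r
topface((10,200,200),(18,255,255),"orange"); topface((105,150,150),(125,255,255),"blue")
c=np.array([[246,103],[385,113],[376,193],[243,185]])
C=np.array([at_z(p,x/[640,480],.012)[:2] for x in c]);print(C,C.mean(0),[np.linalg.norm(C[i]-C[i-1]) for i in range(4)])
print([np.degrees(np.arctan2(*(C[b]-C[a])[::-1])) for a,b in((0,1),(3,2),(3,0),(2,1))])
print(hs[158,335:370],)
E
python3 m2.py
```

```text
12.3 [ 0.5526 -0.2731  0.3029] 89.19181735469873 [ 0.0002 -0.0001 -1.    ] 0.5440463267706563 [-0.8491 -0.5432 -0.2633]Traceback (most recent call last):
  File "m2.py", line 11, in <module>
    topface((10,200,200),(18,255,255),"orange"); topface((105,150,150),(125,255,255),"blue")
    ~~~~~~~^^^^^^^^^^^^^^^^^^^^^^^^^^^^^^^^^^^^
  File "m2.py", line 6, in topface
    m=cv2.inRange(hs,lo,hi); n,lab,st,ce=cv2.connectedComponentsWithStats(m); i=1+st[1:,4].argmax()
                                                                                  ~~~~~~~~~~~~~~~^^
ValueError: attempt to get argmax of an empty sequence
```

```bash
sed -i 's/^topface.*$/print(hs[158,335:370:2].tolist(),hs[155,258:290:2].tolist())\ntopface((8,190,190),(24,255,255),"orange"); topface((100,150,110),(130,255,255),"blue")/; /335:370\],/d' m2.py; python3 m2.py
```

```text
12.35 [ 0.5525 -0.2733  0.3029] 89.17353992131312 [ 0.0002 -0.0002 -1.    ] 0.5435626186845948 [0.2142 0.4434 0.3065]
[[14, 64, 123], [17, 16, 143], [19, 14, 151], [19, 17, 164], [12, 46, 110], [11, 189, 139], [11, 196, 151], [15, 172, 253], [19, 159, 253], [19, 160, 253], [19, 159, 253], [19, 159, 253], [19, 159, 253], [14, 175, 252], [13, 145, 181], [13, 146, 184], [12, 144, 184], [11, 144, 186]] [[12, 145, 142], [12, 142, 142], [141, 45, 113], [108, 175, 232], [107, 169, 240], [108, 170, 240], [107, 168, 241], [107, 166, 241], [108, 168, 239], [109, 187, 173], [108, 191, 111], [115, 67, 99], [19, 16, 221], [21, 16, 202], [16, 16, 178], [11, 97, 168]]
orange [351 119   1   6   6] [351.  121.5] [202.  210.5 220.  225.  229. ]
((584.3936157226562, -203.50851440429688), (7.835217547835782e-05, 3.8574187755584717), 0.5530221462249756)
blue [ 262  111   20   81 1269] [270.7463 150.3688] [112. 220. 238. 241. 243.]
((519.7554931640625, -226.58316040039062), (64.5582275390625, 13.660372734069824), 85.06605529785156)
[[ 0.4842 -0.1821]
 [ 0.6308 -0.1943]
 [ 0.6234 -0.2796]
 [ 0.4762 -0.2686]] [ 0.5537 -0.2311] [np.float64(0.08690785363544729), np.float64(0.14712824097422586), np.float64(0.08568986239212653), np.float64(0.14762042861186617)]
[np.float64(-4.746032161388392), np.float64(-4.274507198338777), np.float64(84.72329376233031), np.float64(85.04151247105726)]
```

```bash
sed -i 's/^print(hs.*$//; s/^topface.*$/topface((10,120,215),(24,255,255),"orange"); topface((100,150,200),(130,255,255),"blue")/' m2.py; python3 m2.py
```

```text
12.4 [ 0.5525 -0.2735  0.3028] 89.1584495591748 [ 0.0001 -0.0001 -1.    ] 0.5460895759282199 [0.1533 0.2728 0.741 ]
orange [ 345  114   39   83 1276] [356.7861 152.7406] [221. 252. 253. 253. 253.]
((593.2569580078125, -232.19393920898438), (65.83959197998047, 25.35041046142578), 82.1075210571289)
blue [ 262  111   16   80 1016] [269.6211 150.3031] [217. 236. 239. 241. 243.]
((518.4647216796875, -226.23638916015625), (63.768089294433594, 10.265702247619629), 85.09698486328125)
[[ 0.4842 -0.1822]
 [ 0.6308 -0.1944]
 [ 0.6234 -0.2798]
 [ 0.4762 -0.2688]] [ 0.5536 -0.2313] [np.float64(0.08690117118304505), np.float64(0.14711575531152601), np.float64(0.08568197491259835), np.float64(0.14760793205651326)]
[np.float64(-4.760257113615735), np.float64(-4.28822405143647), np.float64(84.70917382282394), np.float64(85.02740164343618)]
```

Orange is at (0.588, -0.233), yaw -4.8°, consistent across blue + 70 mm, the rack corners and the network.

carry_out --claw '[4,4,4,4,4,4,4,4,4,4,4,4,4]' --delta_pos '[[2,1.7,0],[2.1,1.8,1],[0,0,2],[0,0,3],[0,0,3],[0,0,3],[0,0,3],[0,0,2],[0,0,2],[0,0,1.5],[0,0,1],[0,0,0.6],[0,0,0]]' --angular '[[0,0,0],[0,0,0.069],[0,0,0],[0,0,0],[0,0,0],[0,0,0],[0,0,0],[0,0,0],[0,0,0],[0,0,0],[0,0,0],[0,0,0],[0,0,0]]'

```text
clock: 13.75
position: [0.5879, -0.2333, 0.0814]
ee_rot: [-2.312, -2.126, 0.001]
force: [0.2, -0.4, 0.4]
width: 0.436
gripper_force: 0.0
```

carry_out --claw '[0.5,0.5,0.5,0.5,0.5,0.5,0.5,0.5]' --delta_pos '[[0,0,0],[0,0,0],[0,0,0],[0,0,0],[0,0,0],[0,0,0],[0,0,0],[0,0,0]]' --angular '[[0,0,0],[0,0,0],[0,0,0],[0,0,0],[0,0,0],[0,0,0],[0,0,0],[0,0,0]]' --force 25

```text
clock: 14.55
position: [0.5883, -0.2334, 0.0821]
ee_rot: [2.312, 2.126, 0.0]
force: [-1.2, -0.3, 5.4]
width: 0.127
gripper_force: 25.0
```

carry_out --claw '[0.5,0.5,0.5,0.5,0.5,0.5,0.5]' --delta_pos '[[0,0,-1],[0,0,-2],[0,0,-3],[0,0,-3],[0,0,-3],[0,0,-4],[0,0,0]]' --angular '[[0,0,0],[0,0,0],[0,0,0],[0,0,0],[0,0,0],[0,0,0],[0,0,0]]' --force 30

```text
clock: 15.25
position: [0.5907, -0.2334, 0.2479]
ee_rot: [2.307, 2.121, 0.007]
force: [0.1, 0.2, -1.6]
width: 0.13
gripper_force: 30.0
```

carry_out --claw '[0.5,0.5,0.5,0.5,0.5,0.5,0.5,0.5,0.5,0.5,0.5,0.5,0.5,0.5]' --delta_pos '[[1.5,-0.3,0],[2.5,-0.5,0],[2.5,-0.5,0],[2.5,-0.5,0],[2.5,-0.5,0],[2.5,-0.5,0],[2.5,-0.5,0],[2.5,-0.5,0],[2.5,-0.5,0],[2.5,-0.5,0],[2.5,-0.5,0],[2.5,-0.5,0],[0,-0.2,0],[0,0,0]]' --angular '[[0,0,0],[0,0,0],[0,0,0],[0,0,0],[0,0,0],[0,0,0],[0,0,0],[0,0,0],[0,0,0],[0,0,0],[0,0,0],[0,0,0],[0,0,-0.07],[0,0,0]]'

```text
clock: 16.65
position: [0.5507, 0.0624, 0.2404]
ee_rot: [-2.231, -2.209, 0.003]
force: [0.6, -0.8, -1.4]
width: 0.131
gripper_force: 30.0
```

```bash
cat > n.py <<'E'
from h import *
from b import *
import sys
for _ in range(4): arm.get_image("wrist")
s=arm.observe(); print(s["position"],yaw(s)[0])
W=arm.get_image("wrist");S=arm.get_image("scene");T=arm.get_image("top")
save(W,"w"+sys.argv[1]);save(S,"s"+sys.argv[1]);save(T,"t"+sys.argv[1])
o=[]
for n,q in(("w",W),("s",S),("t",T)):
    r=arm.place_of("flap_orange",q)
    if r: o.append((q,r[0]["centre"])); print(n,r[0]["conf"],np.array(r[0]["centre"])*[640,480],at_z(q,r[0]["centre"],s["position"][2]-.058))
a=S["frame"][180:310,260:420];b=W["frame"][0:300,200:440]
a=cv2.resize(a,(400,325),interpolation=cv2.INTER_CUBIC);b=cv2.resize(b,(380,475),interpolation=cv2.INTER_CUBIC)
c=np.zeros((475,780,3),np.uint8);c[:325,:400]=a;c[:,400:]=b
cv2.imwrite(f"pics/m{sys.argv[1]}.png",cv2.cvtColor(c,cv2.COLOR_RGB2BGR))
E
python3 n.py 6
```

```text
16.65 [0.5507 0.0624 0.2404] 89.43641172573219 [-0.003  -0.0001 -1.    ] 0.13062525458142427 [ 0.6422 -0.8311 -1.442 ]
[0.5523 0.0601 0.2411] 89.05455701143914
w 0.72 [314.688 249.984] [0.5533 0.0604 0.1831]
s 0.89 [319.616 216.912] [0.5529 0.0654 0.1831]
t 0.19 [160.384 342.   ] [0.3548 0.2953 0.1831]
```

View pics/m6.png

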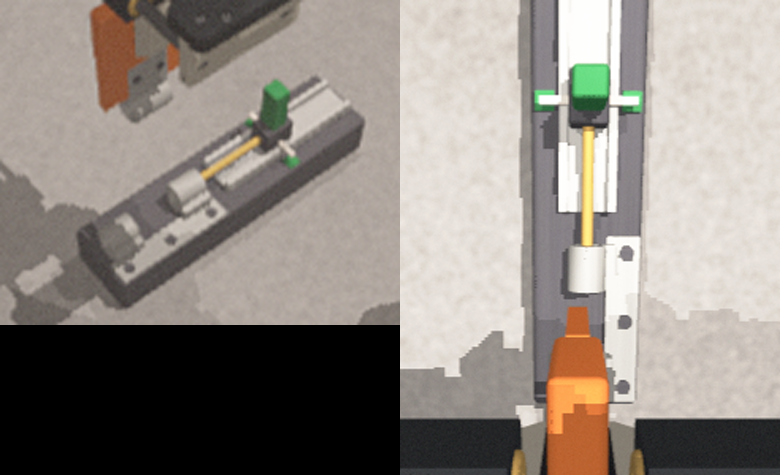

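The wrist half shows the pointer at the marks and the flap held upright. The scene half shows the gap clear. Checking the flap's in-hand y and the knuckle positions from this view.

```bash
cat > q.py <<'E'
from h import *
from b import *
p=arm.get_image("wrist"); f=p["frame"]; hs=cv2.cvtColor(f,cv2.COLOR_RGB2HSV)
zf=arm.observe()["position"][2]-.058
m=cv2.inRange(hs,(5,150,60),(25,255,255)); m[:185]=0; m[:, :295]=0;m[:,345:]=0
print("orange top rows",[(r,np.nonzero(m[r])[0][[0,-1]].tolist()) for r in range(185,245,3) if m[r].any()])
print("knuckle V",f[145:195,317].mean(1).astype(int))
for r in (150,165,175,182): print(r,f[r,298:336].mean(1).astype(int))
A=lambda c,r,z: at_z(p,np.array([c,r])/[640,480],z)
print("plate edge bottom",A(312.4,195.5,zf+.016))
for r,z,n in((155.4,.066,"far top y43"),(184.4,.066,"near top y19")): print(n,A(317.5,r,z))
H=[.5573,.0607]; c,s=np.cos(-.0137),np.sin(-.0137)
w=lambda x,y,z:[H[0]+c*x-s*y,H[1]+s*x+c*y,z]
print("pred knuckle axis y19,y43 z66:",proj(p,[w(0,.019,.066),w(0,.043,.066),w(-.01,.031,.056),w(.01,.031,.056),w(0,.116,.04),w(.03,-.05,.04)]))
E
python3 q.py
```

```text
17.15 [0.5527 0.0605 0.2417] 89.14887963614387 [-0. -0. -1.] 0.1294034988646371 [-0.137  -0.0001 -1.0113]
orange top rows [(194, [307, 317]), (197, [306, 317]), (200, [306, 318]), (203, [306, 318]), (206, [305, 318]), (209, [305, 318]), (212, [305, 319]), (215, [298, 326]), (218, [297, 327]), (221, [297, 327]), (224, [296, 327]), (227, [296, 328]), (230, [295, 328]), (233, [295, 329]), (236, [295, 330]), (239, [295, 330]), (242, [295, 331])]
knuckle V [211 212 213 212 212 213 212 211 211 212 212 210 236 238 249 250 250 250
 250 249 250 249 249 249 249 249 248 249 248 248 249 249 248 248 248 248
 248 248 248 249 195  86  84  84 132 132 132 132 125 110]
150 [130 132 130 133 134 130 130 133 130 131 133 111  85  84  86  87 148 188
 206 213 210 202 176 134 118 128 135 127 130 135 133 149 235 250 250 250
 251 251]
165 [130 132 132 110  88  84  83 109 144 173 183 201 216 225 231 236 243 246
 248 250 249 247 246 244 244 239 232 225 217 209 175 234 250 250 249 250
 247 241]
175 [132 136 134 110  86  82  84 113 157 181 195 211 220 228 235 241 244 246
 248 249 248 247 244 243 242 236 226 220 209 196 179 235 250 249 249 250
 245 246]
182 [131 134 132 108  86  84  82 111 162 186 200 213 224 230 237 239 243 245
 247 248 248 245 243 241 240 233 224 215 201 184 181 235 249 249 249 249
 244 245]
plate edge bottom [0.5529 0.0939 0.1997]
far top y43 [0.5575 0.1042 0.066 ]
near top y19 [0.5572 0.0807 0.066 ]
pred knuckle axis y19,y43 z66: [[317.9602 185.6519]
 [318.0471 156.0215]
 [305.8841 169.7033]
 [329.7577 169.6839]
 [317.8238  64.034 ]
 [349.7328 255.9023]]
```

Predicted knuckle pixels match within about 1 px. The flap's y offset in hand is about +1 mm. Aligning and descending to a checkpoint first.

carry_out --claw '[0.5,0.5,0.5,0.5,0.5,0.5,0.5,0.5,0.5,0.5]' --delta_pos '[[-0.08,0.41,0],[0,0,1.5],[0,0,2],[0,0,2],[0,0,1.5],[0,0,1],[0,0,0.7],[0,0,0],[0,0,0],[0,0,0]]' --angular '[[0,0,0],[0,0,0],[0,0,0],[0,0,0],[0,0,0],[0,0,0],[0,0,0],[0,0,0],[0,0,0],[0,0,0]]'

```text
clock: 18.2
position: [0.5572, 0.06, 0.1555]
ee_rot: [2.236, 2.205, 0.002]
force: [0.5, 0.6, -1.5]
width: 0.128
gripper_force: 30.0
```

```bash
python3 n.py 7; cat > r.py <<'E'
from h import *
from b import *
# overlay of predicted flap & fixed knuckle outlines in scene/top views, from TCP
s=arm.observe();t=s["position"];H=[.5567,.0607];c,q=np.cos(-.0137),np.sin(-.0137)
def pts(o,L): return [[o[0]+c*x-q*y,o[1]+q*x+c*y,o[2]+z] for x,y,z in L]
th=np.linspace(0,2*np.pi,17)
def ring(y): return [(.01*np.cos(a),y,.01*np.sin(a)) for a in th]
fo=[t[0],t[1]+.001,t[2]-.058]
plate=[(0.003,-.033,.016),(.003,.033,.016),(.003,.033,.06),(.003,-.033,.06),(.003,-.033,.016)]
out=[]
for n,(r0,r1,c0,c1) in dict(scene=(205,305,280,400),wrist=(100,300,230,400)).items():
    p=arm.get_image(n);k=6 if n=="scene" else 3
    im=cv2.resize(p["frame"][r0:r1,c0:c1],None,fx=k,fy=k,interpolation=cv2.INTER_CUBIC)
    im=cv2.cvtColor(im,cv2.COLOR_RGB2BGR)
    def dr(P,col): cv2.polylines(im,[np.int32((proj(p,P)-[c0,r0]+.5)*k)],False,col,1)
    for y in(-.043,-.019,.019,.043): dr(pts([*H,.056],ring(y)),(0,0,255))
    for y in(-.015,.015): dr(pts(fo,ring(y)),(255,255,0))
    dr(pts(fo,plate),(255,255,0)); out.append(im)
h=600;out=[cv2.resize(i,None,fx=390/i.shape[1],fy=390/i.shape[1]) for i in out]
C=np.zeros((max(i.shape[0] for i in out),780,3),np.uint8)
for j,i in enumerate(out): C[:i.shape[0],390*j:390*j+i.shape[1]]=i[:,:390]
cv2.imwrite("pics/ov.png",C)
E
python3 r.py
```

```text
18.2 [0.5572 0.06   0.1555] 89.19233626992607 [ 0.0013  0.0001 -1.    ] 0.12784981946214852 [ 0.5351  0.6252 -1.5425]
[0.5569 0.0599 0.1551] 89.19181778692615
w 0.88 [312.832 248.304] [0.5571 0.0612 0.0971]
s 0.62 [322.688 251.616] [0.5622 0.0627 0.0971]
18.7 [0.5567 0.0599 0.1547] 89.19393879406613 [ 0.     -0.0001 -1.    ] 0.1265882643179523 [ 0.2638 -1.1281 -1.8401]
```

View pics/ov.png

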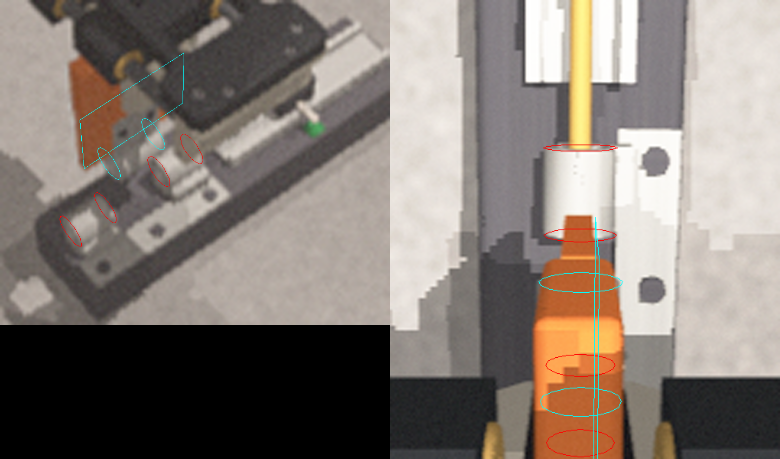

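The wrist overlay matches: the plate is centred on the knuckle axis at column 578 against 580, with y right to under 1 mm. The scene overlay is offset a few px, so height is the unsure part. I'll lower near the target and find the height by a light touch.

carry_out --claw '[0.5,0.5,0.5,0.5,0.5,0.5,0.5,0.5]' --delta_pos '[[0,0,1],[0,0,1],[0,0,0.8],[0,0,0.6],[0,0,0.4],[0,0,0.2],[0,0,0],[0,0,0]]' --angular '[[0,0,0],[0,0,0],[0,0,0],[0,0,0],[0,0,0],[0,0,0],[0,0,0],[0,0,0]]'

```text
clock: 19.6
position: [0.5569, 0.0599, 0.115]
ee_rot: [2.237, 2.206, 0.001]
force: [0.3, 0.3, -0.9]
width: 0.129
gripper_force: 30.0
```

carry_out --claw '[0.5,0.5,0.5,0.5]' --delta_pos '[[0,0,0.1],[0,0,0.1],[0,0,0.1],[0,0,0]]' --angular '[[0,0,0],[0,0,0],[0,0,0],[0,0,0]]'

```text
clock: 20.0
position: [0.5566, 0.0598, 0.1116]
ee_rot: [-2.237, -2.206, 0.0]
force: [0.1, 0.7, -0.3]
width: 0.129
gripper_force: 30.0
```

carry_out --claw '[0.5,0.5,0.5]' --delta_pos '[[0,0,0.1],[0,0,0],[0,0,0]]' --angular '[[0,0,0],[0,0,0],[0,0,0]]'

```text
clock: 20.3
position: [0.5567, 0.0599, 0.1107]
ee_rot: [2.237, 2.206, -0.0]
force: [-0.3, -0.4, -0.8]
width: 0.13
gripper_force: 30.0
```

carry_out --claw '[0.5,0.5,0.5]' --delta_pos '[[0,0,0.1],[0,0,0.05],[0,0,0]]' --angular '[[0,0,0],[0,0,0],[0,0,0]]'

```text
clock: 20.6
position: [0.5567, 0.0599, 0.1091]
ee_rot: [-2.237, -2.206, 0.0]
force: [-0.6, 0.5, -0.5]
width: 0.131
gripper_force: 30.0
```

carry_out --claw '[0.5,0.5,0.5]' --delta_pos '[[0,0,0.1],[0,0,0],[0,0,0]]' --angular '[[0,0,0],[0,0,0],[0,0,0]]'

```text
clock: 20.9
position: [0.5567, 0.0599, 0.1082]
ee_rot: [2.237, 2.206, -0.0]
force: [0.0, -0.7, -2.9]
width: 0.128
gripper_force: 30.0
```

carry_out --claw '[0.5,0.5]' --delta_pos '[[0,0,0.05],[0,0,0]]' --angular '[[0,0,0],[0,0,0]]'

```text
clock: 21.1
position: [0.5568, 0.0599, 0.1077]
ee_rot: [2.237, 2.206, 0.0]
force: [0.2, 0.0, -0.8]
width: 0.131
gripper_force: 30.0
```

carry_out --claw '[0.5,0.5]' --delta_pos '[[0,0,0.05],[0,0,0]]' --angular '[[0,0,0],[0,0,0]]'

```text
clock: 21.3
position: [0.5568, 0.0599, 0.1077]
ee_rot: [2.237, 2.205, 0.0]
force: [-1.1, -0.2, 4.5]
width: 0.133
gripper_force: 30.0
```

Contact at TCP z ≈ 0.1077, against 0.108 expected. Raising 6 mm.

carry_out --claw '[0.5,0.5,0.5,0.5,0.5]' --delta_pos '[[0,0,-0.3],[0,0,-0.35],[0,0,0],[0,0,0],[0,0,0]]' --angular '[[0,0,0],[0,0,0],[0,0,0],[0,0,0],[0,0,0]]'

```text
clock: 21.8
position: [0.5566, 0.0598, 0.1136]
ee_rot: [-2.237, -2.206, 0.0]
force: [0.3, -0.1, -1.2]
width: 0.131
gripper_force: 30.0
```

```bash
cat > u.py <<'E'
from h import *
from b import *
p=arm.get_image("wrist"); f=p["frame"]; hs=cv2.cvtColor(f,cv2.COLOR_RGB2HSV)
m=cv2.inRange(hs,(5,150,60),(25,255,255)); m[:,:295]=0;m[:,340:]=0
print([(r,np.nonzero(m[r])[0][[0,-1]].tolist()) for r in range(150,260,4) if m[r].sum()>255*6])
print("kn 140..200",[f[r,300:340].mean(1).astype(int).tolist() for r in(175,)],"col",f[130:215,312].mean(1).astype(int).tolist())
t=arm.observe()["position"];H=[.5567,.0607];c,q=np.cos(-.0137),np.sin(-.0137)
P=lambda o,L:[[o[0]+c*x-q*y,o[1]+q*x+c*y,o[2]+z] for x,y,z in L]
print("fixed pred y19,y43 top; sides",proj(p,P([*H,.056],[(0,.019,.01),(0,.043,.01),(-.01,.031,0),(.01,.031,0)])))
print("flap pred (off y +1mm)",proj(p,P([t[0],t[1]+.001,.056],[(-.003,.033,.016),(.003,.033,.016),(-.006,.033,.06),(.006,.033,.06)])))
E
python3 u.py
```

```text
21.8 [0.5566 0.0598 0.1136] 89.19180280078236 [-0.0002 -0.0001 -1.    ] 0.1313708418104357 [ 0.2706 -0.1164 -1.2455]
[(194, [307, 317]), (198, [306, 317]), (202, [306, 317]), (206, [305, 318]), (210, [305, 318]), (214, [299, 324]), (218, [297, 327]), (222, [296, 327]), (226, [296, 327]), (230, [295, 328]), (234, [295, 329]), (238, [295, 330]), (242, [295, 330]), (246, [295, 330]), (250, [295, 331]), (254, [295, 330]), (258, [295, 330])]
kn 140..200 [[198, 207, 218, 223, 226, 230, 234, 238, 242, 243, 218, 182, 237, 249, 248, 248, 247, 246, 245, 244, 245, 244, 241, 236, 230, 226, 225, 221, 216, 208, 185, 183, 224, 246, 250, 250, 250, 250, 250, 250]] col [210, 210, 211, 210, 210, 209, 211, 210, 212, 211, 210, 211, 210, 210, 209, 211, 210, 211, 211, 210, 211, 211, 210, 212, 210, 210, 210, 211, 211, 210, 211, 210, 211, 211, 211, 211, 211, 212, 210, 212, 209, 210, 169, 224, 235, 237, 236, 188, 249, 248, 249, 248, 248, 248, 249, 249, 248, 248, 248, 248, 248, 248, 248, 161, 110, 108, 111, 110, 111, 112, 108, 108, 111, 110, 108, 108, 108, 111, 110, 106, 90, 131, 167, 108, 108]
fixed pred y19,y43 top; sides [[312.8716 219.7298]
 [312.8991 173.0178]
 [294.0383 193.55  ]
 [331.6215 193.5461]]
flap pred (off y +1mm) [[306.7143 194.5401]
 [318.8911 194.5388]
 [297.643  213.0401]
 [328.5782 213.036 ]]
```

carry_out --claw '[0.5,0.5,0.5,0.5]' --delta_pos '[[-0.08,0,0],[0,0,0],[0,0,0],[0,0,0]]' --angular '[[0,0,0],[0,0,0],[0,0,0],[0,0,0]]'

```text
clock: 22.25
position: [0.5567, 0.0591, 0.1137]
ee_rot: [-2.237, -2.206, 0.0]
force: [0.3, -0.0, -1.8]
width: 0.125
gripper_force: 30.0
```

```bash
cat > v.py <<'E'
from h import *
from b import *
p=arm.get_image("wrist"); f=p["frame"].mean(2).astype(int)
for r in(183,188,205): print(r,"L",f[r,286:312].tolist(),"R",f[r,314:342].tolist())
t=arm.observe()["position"];H=[.5567,.0607];c,q=np.cos(-.0137),np.sin(-.0137)
P=lambda o,L:[[o[0]+c*x-q*y,o[1]+q*x+c*y,o[2]+z] for x,y,z in L]
print(proj(p,P([*H,.056],[(-.01,.036,0),(.01,.036,0),(-.01,.025,0),(.01,.025,0)])))
E
python3 v.py
```

```text
22.25 [0.5567 0.0591 0.1137] 89.18894442101801 [-0. -0. -1.] 0.12475273366248192 [ 0.2537 -0.0355 -1.8074]
183 L [129, 129, 104, 86, 84, 85, 85, 88, 119, 151, 166, 175, 183, 195, 202, 212, 219, 226, 230, 233, 236, 240, 243, 244, 246, 248] R [247, 247, 247, 245, 244, 244, 244, 242, 238, 233, 229, 224, 223, 217, 209, 198, 167, 231, 248, 249, 249, 249, 249, 249, 248, 249, 242, 234]
188 L [129, 130, 107, 87, 84, 83, 82, 89, 118, 150, 166, 178, 187, 198, 208, 218, 221, 227, 230, 234, 236, 240, 244, 244, 246, 248] R [247, 246, 245, 244, 243, 243, 244, 241, 238, 232, 227, 224, 221, 214, 205, 191, 164, 231, 248, 249, 249, 249, 248, 249, 248, 247, 240, 234]
205 L [84, 82, 82, 86, 83, 80, 80, 92, 117, 136, 144, 148, 151, 155, 159, 159, 163, 163, 159, 133, 108, 108, 111, 108, 109, 110] R [110, 109, 109, 111, 129, 203, 228, 223, 217, 212, 207, 202, 198, 190, 184, 166, 171, 217, 232, 232, 231, 231, 232, 231, 232, 232, 232, 231]
[[293.8057 182.7548]
 [331.624  182.7517]
 [294.0321 203.2474]
 [331.377  203.2431]]
```

The knuckle is centred at column 312.2 and the plate at 311.7, so x is aligned to about 0.3 mm. Handing in.

```bash
python3 -c "
from cell import arm
print(arm.sign_off())"
```

```text
the job is handed in; nothing more can be done
None
```

I drew the pin back to the green marks (within about 1 mm) and handed the job in at about 22 s, with the orange flap still held in the gripper: upright between the fixed knuckles, in line across the hinge to about 0.3 mm, and 6 mm above where it touches the sill; the hand-in returned no verdict.

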